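# Test the washed glue syringes

### The arm

A 6-joint arm with a two-finger parallel gripper is mounted at the origin on the work surface; the furniture and walls round the work are solid. World frame = base frame: x ahead of the robot, y to its left, z up, the work surface at z = 0. Lengths are in m, angles in rad, forces in N, time in s.
With the tool pointing down it reaches from about 0.425 to 0.925 m from the base axis. Payload 12.5 kg.
Tool frame: the origin (TCP) lies at the very end of the fingers, on their centre line; the grasp point (between the pads) lies 19 mm behind it; z points along the fingers, y is the direction in which the jaws open and shut (so a half turn about z gives the same grasp; the last joint's range is limited). The gripper opens to 85 mm and grips with 20 to 120 N. Pads are 22 mm wide; open, the fingers measure 114 mm over their backs; the gripper's body (76 mm by 85 mm) begins 54 mm behind the grasp point. The pads swing forward as they close: fully open they stand 13 mm farther back than shut.
Start: joints at [-1.333, 0.491, 1.559, -0, 1.092, -0.106], TCP at [0.211, -0.588, 0.231] pointing down, gripper open.
Joint ranges: [-3.1, 3.1], [-0.84, 2.19], [0.05, 2.79], [-1.13, 4.28], [0.06, 2.93], [-2.69, 2.69]. Speed limits (rad/s): [2.22, 2.22, 2.79, 3.14, 3.14, 3.14].

### API

Orientations are given as a unit quaternion [x, y, z, w].
In Python, from station import r gives the robot as it stands.
- The arm moves only by the tool play_rows, never from a script. Its arguments are lists of equal length, an entry for each row: "angular": the turn, a rotation vector about the tool's x, y, z in degrees, a list of three; "slide": the shift along the tool's x, y, z in m, a list of three; "fingers": the finger opening in m, from 0 to 0.0854. In form: {"angular": [[wx, wy, wz], ...], "slide": [[dx, dy, dz], ...], "fingers": [fingers, ...]}. A call has 1 to 20 rows; each row is the pose to reach, as a shift and turn from the pose commanded when the call began, along the tool's axes at that moment; what a row does not reach only later rows make up. A row lasts 1/8 s, in which the tool goes at most 62.5 mm and 10.7 degrees, less where a joint would pass 70% of its speed; a pose out of reach is approached as far as the arm can. A call with a gripper value outside its range is refused whole. The fingers move at their own pace and stop on an object; "grip_force" is the grip in N (left out, the last holds). Time passes only in rows, so rows that repeat a pose let the fingers close. It gives the time, the measured TCP pose, the force and the opening at its end, in the units of the state.
- r.state(): the state, without advancing time (a new reading comes with each control period).
- r.camera(name): name is "scene" or "top" or "wrist"; returns a dict with "frame" (400x640x3 uint8, red, green, blue), "range_z" (400x640 float32, m along the optical axis (not along the pixel's ray), 0 where there is no reading), "intrinsics" (3x3 intrinsics, pixels), "extrinsics" (4x4, takes a point from camera to world coordinates). Camera axes: x right, y down, z forward; pixel columns grow to the right and rows downward; lengths in m; the calibration is good to about 2 mm. A picture is of the moment at which its call begins.
- r.finish_job(): hands the job in, once; it reports no verdict.
The state is a dict: "t": time; "qpos": joint angles; "qd": joint speeds; "joint_torque": joint torques, N m; "ee_pos": TCP position; "orientation": TCP orientation; "contact_force": force on the tool from outside, world axes, zero at the start; "wrist_torque": the same for the moment, N m; "grip_width": finger opening in m.
Only numpy, scipy, OpenCV 4.12 (cv2) and the standard library are available. Lean on these libraries where they do the work, as an engineer would, in place of code of your own. Each camera call takes 0.05 s, during which the arm holds its last target.

### The job

One of the two washed glue syringes in the wooden rack is still clogged. Press the plungers to find out: push the one that runs freely fully home and leave that syringe standing in the rack; where the resistance keeps climbing, stop before half the stroke, and put that syringe in the metal reject tray.

Things in the scene. Friction and masses are not known exactly. Their poses are not given: they have to be found in the camera images.
- syringe_1: White glue syringe standing upright in a rack socket: barrel 25 mm across, 95 mm long, flat 27 mm foot, finger wings 22x46x4 mm at its top; grey plunger above: 10 mm rod, round flat thumb knob 22 mm across, 16 mm tall. Origin: underside of the foot, z up the barrel. Plunger fully out: knob from 135 to 151 mm above the origin. 0.1 kg. The twins look alike; either may be the clogged one.
- syringe_2: White glue syringe standing upright in a rack socket: barrel 25 mm across, 95 mm long, flat 27 mm foot, finger wings 22x46x4 mm at its top; grey plunger above: 10 mm rod, round flat thumb knob 22 mm across, 16 mm tall. Origin: underside of the foot, z up the barrel. Plunger fully out: knob from 135 to 151 mm above the origin. 0.1 kg. The twins look alike; either may be the clogged one.
- plunger_1 (a joint): Travel of syringe_1's plunger, m: 0 fully out, 0.032 home (hard stop); starts 0 to 0.004. Friction 3 N throughout. The clean one has only that and stays where left. In the clogged one trapped air adds 0.5 N per mm (7 N in all at 8 mm) and on release pushes it back to 6 mm or less; past 16 mm it counts as forced.
- plunger_2 (a joint): Travel of syringe_2's plunger, m: 0 fully out, 0.032 home (hard stop); starts 0 to 0.004. Friction 3 N throughout. The clean one has only that and stays where left. In the clogged one trapped air adds 0.5 N per mm (7 N in all at 8 mm) and on release pushes it back to 6 mm or less; past 16 mm it counts as forced.
- rack: Fixed light wooden block 70x220x45 mm with two round sockets, 29 mm wide and 37 mm deep (floor 8 mm above the desk), 140 mm apart along its y, one syringe in each. Origin: centre of its underside. A syringe pulled up by its knob: the plunger slides to its upper stop (it cannot come out), then the syringe lifts with it.
- reject_tray: Open square aluminium tray, fixed on the desk, 160x160 mm outside, walls 40 mm high and 6 mm thick, floor 6 mm thick. Origin: centre of its underside, z up.
There are look-alikes about, which are no part of the job. Leave any pink look-alike of the syringe_1 alone.

How it is judged:
By the outcome, as a careful person would: the job done as asked, in the order asked, and still so for the second after the job is handed in, with the robot touching nothing.
It also fails if it takes over 64 s, if anything falls off the work surface, if the arm or the gripper's body presses on something with over 40 N, if the wrist force passes 120 N, or if a joint passes its speed limit or range.

## Working session

There is one attempt and no reset: what is moved stays moved. The work goes in short steps, Python scripts to look and compute and a tool call to move; the robot and the scene stay as the last step left them, time stands still between calls to the robot, and variables do not carry over. Pictures are saved under pics/ and viewed, and the job is handed in when it is done.

Besides the shell and the picture viewer there is one more tool, called after "Request:" as name(argument=value, ...) on one line, values as JSON. play_rows: Moves the arm, as the interface text tells. Its arguments: {"type":"object","properties":{"angular":{"type":"array","items":{"type":"array","items":{"type":"number"}}},"slide":{"type":"array","items":{"type":"array","items":{"type":"number"}}},"fingers":{"type":"array","items":{"type":"number"}},"grip_force":{"type":"number"}},"required":["angular","slide","fingers"]}

```bash
mkdir -p pics; ls
cat > h.py <<'E'
import numpy as np,cv2
from station import r
def snap(n,f):
    c=r.camera(n); cv2.imwrite('pics/'+f,c['frame'][:,:,::-1]); np.savez('pics/'+f[:-4]+'.npz',**c); return c
def world(c,u,v,z=None):
    K=c['intrinsics'];T=c['extrinsics'];d=np.array([(u-K[0,2])/K[0,0],(v-K[1,2])/K[1,1],1.])
    D=T[:3,:3]@d;o=T[:3,3]
    if z is None: return o+D*c['range_z'][int(v),int(u)]
    return o+D*(z-o[2])/D[2]
E
python3 - <<'E'
from h import *
for n in ['scene','top']: snap(n,n+'1.png')
s=r.state(); print(s)
E
```

```text
pics
{'t': 0.1, 'qpos': array([-1.33262466e+00,  4.91523743e-01,  1.55942369e+00, -1.14599983e-05,
        1.09174297e+00, -1.05599847e-01]), 'qd': array([ 0.00295914, -0.00375254, -0.00259061,  0.00013329, -0.00022271,
       -0.00075962]), 'joint_torque': array([ 4.92760912e-03, -6.19444227e+01, -2.62026697e+01, -3.46490538e-05,
        2.87008501e-03,  1.03034228e-05]), 'ee_pos': array([ 0.21061571, -0.58820416,  0.23075887]), 'orientation': array([ 9.85263378e-01,  1.71043198e-01, -4.14283522e-05, -5.47332038e-04]), 'contact_force': array([ 0.16409755, -0.87098791, -0.06020573]), 'wrist_torque': array([-0.01410587,  0.0271491 ,  0.0329788 ]), 'grip_width': 0.08533940508369717}
```

View pics/scene1.png

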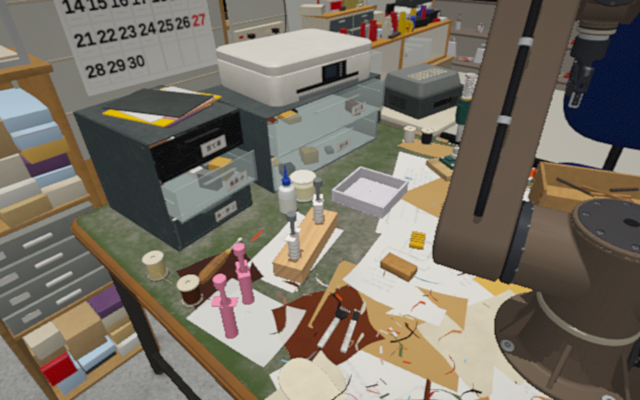

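View pics/top1.png

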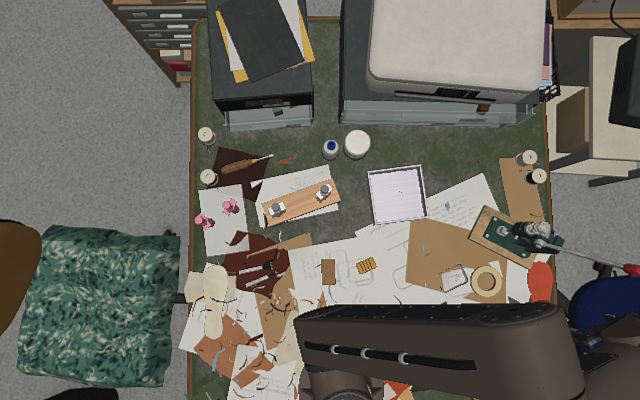

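The scene view shows white syringes in the rack at (293,240) and (318,205), the tray at (370,190), pink look-alikes at (227,300) and (243,270), and a blue-capped white bottle at (287,190). In the top view, the rack syringes are at (278,208) and (324,191), the tray at (397,195), the pink pair at (205,221) and (230,206), the bottle at (331,149) and the jar at (357,144). I choose the two white ones standing in the wooden block.

Run:
```python
import cv2,numpy as np
from h import world
a=cv2.imread('pics/scene1.png');b=cv2.imread('pics/top1.png')
A=cv2.resize(a[150:300,220:420],None,fx=4,fy=4,interpolation=2)[:600]
B=cv2.resize(b[130:240,240:440],None,fx=4,fy=4,interpolation=2)
cv2.imwrite('pics/sc_crop.png',A);cv2.imwrite('pics/top_crop.png',B)
c=dict(np.load('pics/top1.npz'));print(c['intrinsics'],c['extrinsics'])
for p in [(278,208),(324,191),(300,200),(397,195),(397,240),(331,149),(357,144)]: print(p,world(c,*p).round(3))
```

```text
[[463.64259475   0.         312.68332433]
 [  0.         463.64259475 203.72853365]
 [  0.           0.           1.        ]] [[-0.01251583 -0.9956879   0.09191818  0.40849112]
 [-0.9999202   0.01230509 -0.00285904  0.07792571]
 [ 0.00171565 -0.09194663 -0.99576246  1.38694465]
 [ 0.          0.          0.          1.        ]]
(278, 208) [0.512 0.167 0.158]
(324, 191) [0.555 0.044 0.163]
(300, 200) [0.543 0.111 0.049]
(397, 195) [ 0.559 -0.178  0.011]
(397, 240) [ 0.425 -0.175  0.005]
(331, 149) [0.683 0.02  0.094]
(357, 144) [ 0.702 -0.056  0.069]
```

View pics/sc_crop.png

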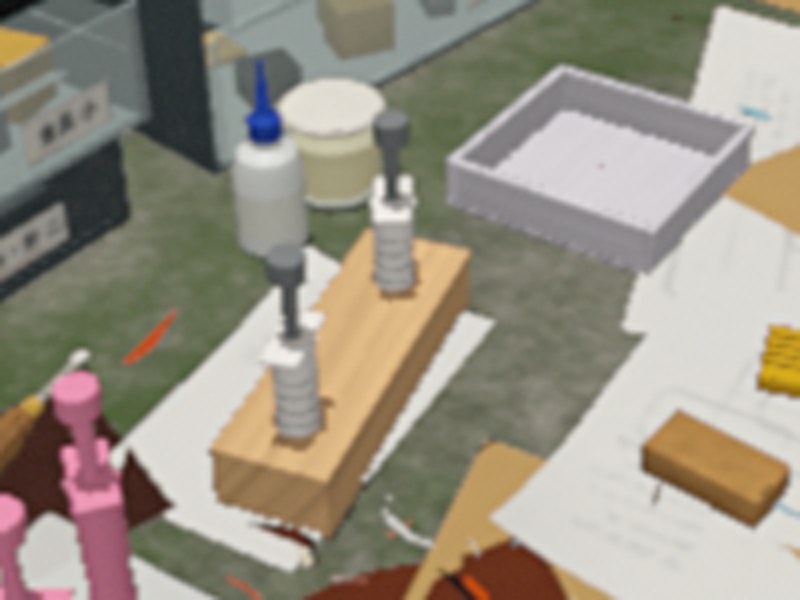

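View pics/top_crop.png

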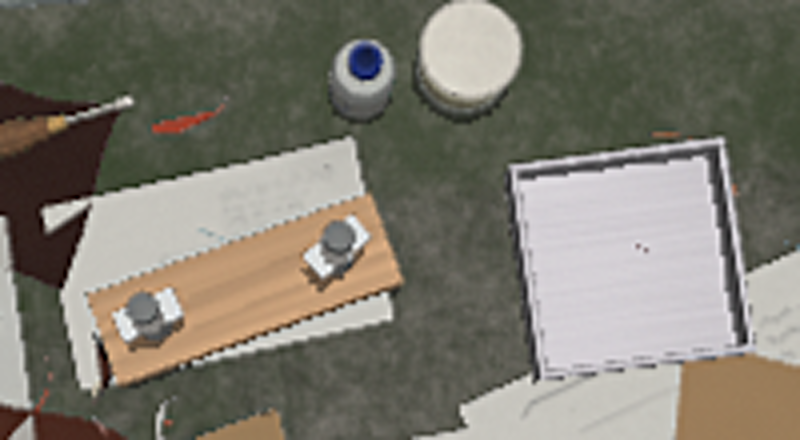

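The close crops confirm two grey-knobbed white syringes with wings in the wooden block. The knobs sit at about (276,207) and (325,189) in the top view.

Run:
```python
import numpy as np,cv2
from h import world
c=dict(np.load('pics/top1.npz'));K=c['intrinsics'];T=c['extrinsics'];R=c['range_z']
v,u=np.mgrid[0:400,0:640]
P=np.stack([(u-K[0,2])/K[0,0]*R,(v-K[1,2])/K[1,1]*R,R],-1)@T[:3,:3].T+T[:3,3]
for x0,y0 in[(276,207),(325,189)]:
    m=(abs(u-x0)<14)&(abs(v-y0)<14)
    k=m&(P[...,2]>.14); Q=P[k]; print('knob',k.sum(),np.median(Q[:,2]),u[k].mean(),v[k].mean(),world(c,u[k].mean(),v[k].mean(),np.median(Q[:,2])).round(4), Q.min(0).round(3),Q.max(0).round(3))
    w=m&(P[...,2]>.09)&(P[...,2]<.115); Q=P[w]; 
    uv=np.c_[u[w],v[w]].astype(np.float32); print('wing',w.sum(),np.median(Q[:,2]),Q[:,:2].mean(0))
    cc,ev=np.linalg.eigh(np.cov(Q[:,:2].T)); print(np.sqrt(cc),ev[:,1],np.degrees(np.arctan2(ev[1,1],ev[0,1])))
# rack
hsv=cv2.cvtColor(c['frame'],cv2.COLOR_RGB2HSV)
m=(P[...,2]>.035)&(P[...,2]<.055)&(P[...,0]>.4)&(P[...,0]<.65)&(P[...,1]>-.03)&(P[...,1]<.25)
n,l,s,_=cv2.connectedComponentsWithStats(m.astype(np.uint8));i=1+s[1:,4].argmax()
q=P[l==i][:,:2].astype(np.float32);rr=cv2.minAreaRect(q);print('rack',rr)
m=(P[...,2]>.03)&(P[...,2]<.055)&(P[...,0]>.4)&(P[...,0]<.75)&(P[...,1]>-.3)&(P[...,1]<-.06)
q=P[m][:,:2].astype(np.float32);print('tray',cv2.minAreaRect(q),m.sum())
# obstacle heights
for x0,y0 in [(205,221),(230,206),(331,149),(357,144)]:
    m=(abs(u-x0)<14)&(abs(v-y0)<14)&(P[...,2]>.03);Q=P[m];print(x0,Q.min(0).round(3),Q.max(0).round(3))
```

```text
knob 56 0.15652222294018348 275.0 206.5 [0.5159 0.1748 0.1565] [0.506 0.165 0.147] [0.526 0.185 0.163]
wing 88 0.10351551237506451 [0.51497492 0.17298357]
[0.00660376 0.01529152] [-0.4095695   0.91227892] 114.17779422029777
knob 54 0.15870409645935568 324.3888888888889 188.42592592592592 [0.5625 0.0427 0.1587] [0.408 0.033 0.152] [0.572 0.078 1.387]
wing 85 0.1034002149844282 [0.55956834 0.0440299 ]
[0.00683688 0.01500882] [-0.59912111  0.80065842] 126.80697736425003
rack ((0.5397374033927917, 0.10914677381515503), (0.07082169502973557, 0.22013603150844574), 19.23637580871582)
tray ((0.5860357284545898, -0.1625080108642578), (0.21827884018421173, 0.1789735108613968), 7.473864555358887) 522
205 [0.408 0.078 0.03 ] [0.506 0.4   1.387]
230 [0.408 0.078 0.033] [0.547 0.329 1.387]
331 [ 0.408 -0.021  0.033] [0.716 0.078 1.387]
357 [ 0.408 -0.091  0.03 ] [0.742 0.078 1.387]
```

```bash
cat >> h.py <<'E'
from scipy.spatial.transform import Rotation as Ro
def rel(p):
    s=r.state();return Ro.from_quat(s['orientation']).inv().apply(np.array(p)-s['ee_pos'])
E
python3 - <<'E'
from h import *
c=dict(np.load('pics/top1.npz'))
C=[world(c,240+a/4,130+b/4,.04) for a,b in [(512,165),(722,140),(748,350),(540,380)]];print(np.round(C,3),np.mean(C,0))
print(rel([.5625,.0427,.2308]),rel([.5159,.1748,.2308]),rel([.5159,.1748,.17]))
E
```

```text
[[ 0.627 -0.09   0.04 ]
 [ 0.643 -0.244  0.04 ]
 [ 0.488 -0.258  0.04 ]
 [ 0.469 -0.106  0.04 ]] [ 0.5567223  -0.17461802  0.04      ]
[ 5.43938238e-01 -4.75387750e-01  5.35771226e-04] [ 0.54458855 -0.6154646   0.0006889 ] [ 0.54458213 -0.61539816  0.06148887]
```

Request:
play_rows(angular=[[0, 0, 0], [0, 0, 0], [0, 0, 0], [0, 0, 0], [0, 0, 0], [0, 0, 0], [0, 0, 0], [0, 0, 0], [0, 0, 0], [0, 0, 0], [0, 0, 0], [0, 0, 0], [0, 0, 0], [0, 0, 0], [0, 0, 0], [0, 0, 0]], slide=[[0.04, -0.035, 0], [0.08, -0.07, 0], [0.12, -0.105, 0], [0.16, -0.14, 0], [0.2, -0.175, 0], [0.24, -0.21, 0], [0.28, -0.245, 0], [0.32, -0.28, 0], [0.36, -0.315, 0], [0.4, -0.35, 0], [0.44, -0.385, 0], [0.48, -0.42, 0], [0.52, -0.455, 0], [0.544, -0.4755, 0], [0.544, -0.4755, 0.03], [0.544, -0.4755, 0.055]], fingers=[0, 0, 0, 0, 0, 0, 0, 0, 0, 0, 0, 0, 0, 0, 0, 0])

```text
t: 2.1
ee_pos: [0.5624, 0.0432, 0.1751]
orientation: [0.985, 0.172, -0.0, -0.0]
contact_force: [-0.8, 0.4, -0.3]
grip_width: -0.0002
```

Run:
```python
from h import *
s=r.state();print(s['t'],s['ee_pos'],s['contact_force'],s['grip_width'],Ro.from_quat(s['orientation']).as_matrix().round(3).tolist(),rel([.5625,.0427,.159]))
snap('scene','scene2.png');snap('wrist','wrist2.png')
a=cv2.imread('pics/scene2.png');cv2.imwrite('pics/sc2.png',cv2.resize(a[130:280,220:420],None,fx=4,fy=4,interpolation=2))
```

```text
2.1 [0.56238279 0.0432064  0.17511198] [-0.75114537  0.41131245 -0.29537179] -0.00019745951720835176 [[0.941, 0.338, -0.001], [0.338, -0.941, -0.0], [-0.001, -0.0, -1.0]] [-5.13375598e-05  5.18163194e-04  1.61119494e-02]
```

View pics/sc2.png

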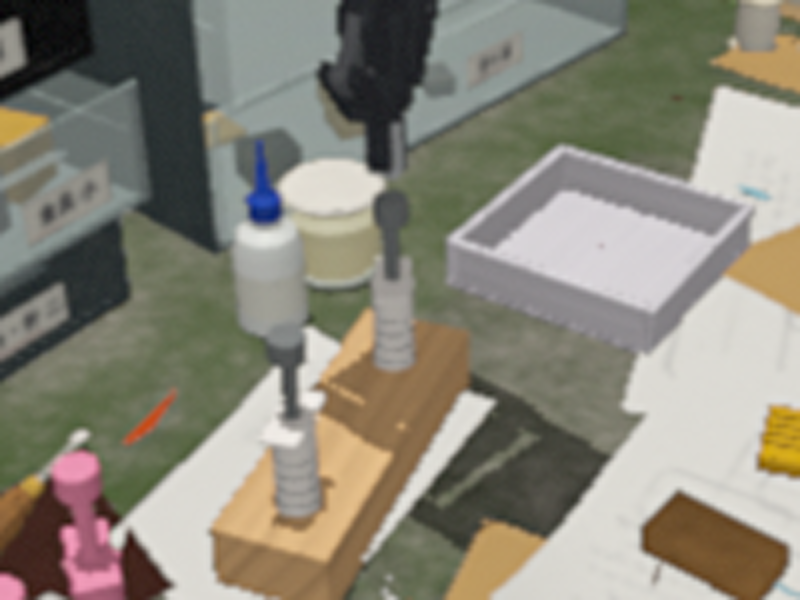

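View pics/wrist2.png

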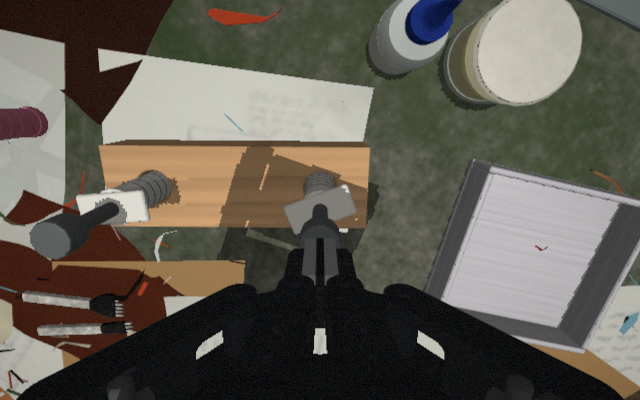

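The scene crop shows the closed fingers (385,170) just above syringe B's knob (390,205). The wrist view agrees: the fingers and knob line up at (318,230). I'll press gently.

Request:
play_rows(angular=[[0, 0, 0], [0, 0, 0], [0, 0, 0], [0, 0, 0], [0, 0, 0]], slide=[[0, 0.0005, 0.008], [0, 0.0005, 0.014], [0, 0.0005, 0.018], [0, 0.0005, 0.02], [0, 0.0005, 0.02]], fingers=[0, 0, 0, 0, 0])

```text
t: 2.82
ee_pos: [0.5628, 0.0421, 0.1564]
orientation: [0.985, 0.171, 0.0, 0.0]
contact_force: [0.2, 0.7, 0.5]
grip_width: -0.0001
```

Request:
play_rows(angular=[[0, 0, 0], [0, 0, 0], [0, 0, 0]], slide=[[0, 0, 0.002], [0, 0, 0.003], [0, 0, 0.003]], fingers=[0, 0, 0])

```text
t: 3.2
ee_pos: [0.5627, 0.0421, 0.1532]
orientation: [0.985, 0.171, -0.0, 0.0]
contact_force: [0.5, 0.5, 0.4]
grip_width: 0.0001
```

Request:
play_rows(angular=[[0, 0, 0], [0, 0, 0], [0, 0, 0]], slide=[[0, 0, 0.001], [0, 0, 0.002], [0, 0, 0.002]], fingers=[0, 0, 0])

```text
t: 3.58
ee_pos: [0.5627, 0.0421, 0.1512]
orientation: [0.985, 0.171, -0.0, 0.0]
contact_force: [-0.1, -0.5, 1.5]
grip_width: -0.0001
```

Request:
play_rows(angular=[[0, 0, 0]], slide=[[0, 0, 0.001]], fingers=[0])

```text
t: 3.7
ee_pos: [0.5628, 0.0421, 0.1503]
orientation: [0.985, 0.171, 0.0, 0.0]
contact_force: [0.6, -0.1, 2.3]
grip_width: 0.0001
```

Request:
play_rows(angular=[[0, 0, 0]], slide=[[0, 0, 0.001]], fingers=[0])

```text
t: 3.82
ee_pos: [0.5628, 0.0421, 0.1493]
orientation: [0.985, 0.171, 0.0, 0.0]
contact_force: [-0.3, 0.3, 2.1]
grip_width: 0.0003
```

Run:
```python
from h import *
s=r.state();print(s['ee_pos'],s['contact_force'])
snap('scene','scene3.png');snap('wrist','wrist3.png')
s=r.state();print(s['ee_pos'],s['contact_force'])
a=cv2.imread('pics/scene3.png');cv2.imwrite('pics/sc3.png',cv2.resize(a[160:260,260:360],None,fx=6,fy=6,interpolation=2))
```

```text
[0.56278238 0.04212151 0.1492534 ] [-0.34307409  0.27965131  2.12423578]
[0.56268098 0.04212303 0.14911733] [0.15619107 0.08620313 0.63247803]
```

View pics/sc3.png

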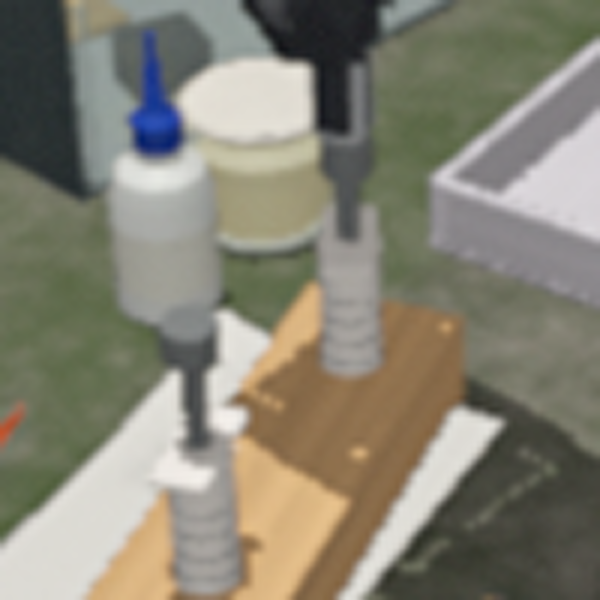

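The crop shows the fingers on B's knob (345,140), which has already gone down about 10 mm with only 2 N. I'll go on carefully to about 14 mm.

Request:
play_rows(angular=[[0, 0, 0], [0, 0, 0]], slide=[[0, 0, 0.0015], [0, 0, 0.003]], fingers=[0, 0])

```text
t: 4.18
ee_pos: [0.5628, 0.0421, 0.1462]
orientation: [0.985, 0.171, 0.0, 0.0]
contact_force: [-0.5, -0.7, 2.9]
grip_width: -0.0001
```

Request:
play_rows(angular=[[0, 0, 0]], slide=[[0, 0, 0.0015]], fingers=[0])

```text
t: 4.3
ee_pos: [0.5628, 0.0421, 0.1447]
orientation: [0.985, 0.171, 0.0, 0.0]
contact_force: [-0.5, 0.3, 2.9]
grip_width: 0.0
```

The force stays flat at 3 N through 14 mm of travel, against about 10 N if it were clogged. B runs freely, so I'll push it home.

Request:
play_rows(angular=[[0, 0, 0], [0, 0, 0], [0, 0, 0], [0, 0, 0], [0, 0, 0], [0, 0, 0], [0, 0, 0]], slide=[[0, 0, 0.002], [0, 0, 0.004], [0, 0, 0.006], [0, 0, 0.008], [0, 0, 0.01], [0, 0, 0.012], [0, 0, 0.014]], fingers=[0, 0, 0, 0, 0, 0, 0])

```text
t: 5.18
ee_pos: [0.5628, 0.0421, 0.1306]
orientation: [0.985, 0.171, 0.0, 0.0]
contact_force: [-0.5, -0.3, 2.8]
grip_width: -0.0001
```

Request:
play_rows(angular=[[0, 0, 0], [0, 0, 0]], slide=[[0, 0, 0.001], [0, 0, 0.002]], fingers=[0, 0])

```text
t: 5.42
ee_pos: [0.5628, 0.0421, 0.1287]
orientation: [0.985, 0.171, 0.0, 0.0]
contact_force: [0.6, 0.0, 2.2]
grip_width: -0.0003
```

Request:
play_rows(angular=[[0, 0, 0]], slide=[[0, 0, 0.001]], fingers=[0])

```text
t: 5.55
ee_pos: [0.5628, 0.0421, 0.1278]
orientation: [0.985, 0.171, 0.0, 0.0]
contact_force: [0.6, 0.5, 2.7]
grip_width: -0.0
```

Request:
play_rows(angular=[[0, 0, 0]], slide=[[0, 0, 0.001]], fingers=[0])

```text
t: 5.68
ee_pos: [0.563, 0.0421, 0.127]
orientation: [0.985, 0.171, 0.0, 0.0]
contact_force: [0.5, -0.0, 14.0]
grip_width: 0.0003
```

Request:
play_rows(angular=[[0, 0, 0]], slide=[[0, 0, 0.0007]], fingers=[0])

```text
t: 5.8
ee_pos: [0.5633, 0.0421, 0.1269]
orientation: [0.985, 0.171, 0.001, 0.0]
contact_force: [-1.2, -0.4, 16.0]
grip_width: -0.0003
```

Request:
play_rows(angular=[[0, 0, 0]], slide=[[0, 0, 0.0005]], fingers=[0])

```text
t: 5.92
ee_pos: [0.5636, 0.0421, 0.1269]
orientation: [0.985, 0.171, 0.001, 0.0]
contact_force: [-1.0, -0.3, 18.5]
grip_width: -0.0001
```

There is a hard stop at z=0.127, exactly the predicted home height, and the force jumps to 18 N. Next is syringe A, to confirm it resists.

Request:
play_rows(angular=[[0, 0, 0], [0, 0, 0], [0, 0, 0], [0, 0, 0], [0, 0, 0], [0, 0, 0], [0, 0, 0], [0, 0, 0], [0, 0, 0]], slide=[[0, 0, -0.01], [0, 0, -0.035], [0, 0, -0.06], [0.0005, -0.035, -0.06], [0.0005, -0.07, -0.06], [0.0005, -0.105, -0.06], [0.0005, -0.13, -0.06], [0.0008, -0.1407, -0.06], [0.0008, -0.1407, -0.05]], fingers=[0, 0, 0, 0, 0, 0, 0, 0, 0])

```text
t: 7.05
ee_pos: [0.5163, 0.1751, 0.1757]
orientation: [0.985, 0.172, 0.001, 0.0]
contact_force: [0.2, -0.3, 0.3]
grip_width: -0.0001
```

Run:
```python
from h import *
s=r.state();print(s['t'],s['ee_pos'],s['contact_force'],rel([.5159,.1748,.158]))
snap('scene','scene4.png')
a=cv2.imread('pics/scene4.png');cv2.imwrite('pics/sc4.png',cv2.resize(a[160:290,240:360],None,fx=4.5,fy=4.5,interpolation=2))
```

```text
7.05 [0.51627256 0.17506322 0.1756583 ] [ 0.16878006 -0.31183859  0.29755882] [-0.00045859  0.00011588  0.01765786]
```

View pics/sc4.png

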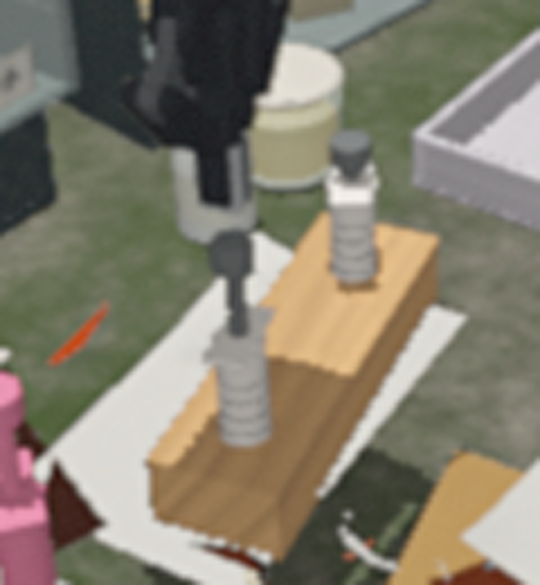

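B's knob sits low on its barrel at (350,150), so it is home. The fingers (225,190) are above A's knob (232,250). I'll press to about 8 mm.

Request:
play_rows(angular=[[0, 0, 0], [0, 0, 0], [0, 0, 0], [0, 0, 0], [0, 0, 0]], slide=[[0, 0, 0.008], [0, 0, 0.014], [0, 0, 0.018], [0, 0, 0.02], [0, 0, 0.0215]], fingers=[0, 0, 0, 0, 0])

```text
t: 7.72
ee_pos: [0.5164, 0.1749, 0.1544]
orientation: [0.985, 0.171, 0.0, 0.0]
contact_force: [-0.7, 0.4, 5.3]
grip_width: 0.0001
```

Request:
play_rows(angular=[[0, 0, 0]], slide=[[0, 0, 0.0015]], fingers=[0])

```text
t: 7.85
ee_pos: [0.5164, 0.1749, 0.153]
orientation: [0.985, 0.171, 0.001, 0.0]
contact_force: [-1.2, -0.3, 5.6]
grip_width: -0.0002
```

Request:
play_rows(angular=[[0, 0, 0]], slide=[[0, 0, 0.0015]], fingers=[0])

```text
t: 7.98
ee_pos: [0.5164, 0.1749, 0.1516]
orientation: [0.985, 0.171, 0.001, 0.0]
contact_force: [0.1, -1.8, 6.0]
grip_width: -0.0002
```

Request:
play_rows(angular=[[0, 0, 0]], slide=[[0, 0, 0.0015]], fingers=[0])

```text
t: 8.1
ee_pos: [0.5165, 0.175, 0.1502]
orientation: [0.985, 0.171, 0.001, 0.0]
contact_force: [0.1, -0.4, 7.4]
grip_width: -0.0001
```

The resistance climbs 5.3 → 7.4 N as travel goes from 5 to 9 mm, so A is clogged. I'll release, open, and take its knob.

Request:
play_rows(angular=[[0, 0, 0], [0, 0, 0], [0, 0, 0], [0, 0, 0], [0, 0, 0], [0, 0, 0], [0, 0, 0], [0, 0, 0]], slide=[[0, 0, -0.01], [0, 0, -0.035], [0, 0, -0.06], [-0.0005, 0, -0.06], [-0.0005, 0, -0.06], [-0.0005, 0, -0.06], [-0.0005, 0, -0.06], [-0.0005, 0, -0.06]], fingers=[0, 0, 0.07, 0.07, 0.07, 0.07, 0.07, 0.07])

```text
t: 9.1
ee_pos: [0.5156, 0.1747, 0.2092]
orientation: [0.985, 0.171, -0.0, 0.0]
contact_force: [-0.3, 0.3, 0.2]
grip_width: 0.0699
```

Run:
```python
from h import *
s=r.state();print(s['t'],s['ee_pos'],s['contact_force'],s['grip_width'],rel([.5159,.1748,.128]))
c=snap('wrist','wrist5.png')
snap('top','top5.png')
```

```text
9.1 [0.51555143 0.1746828  0.20923256] [-0.30663241  0.27966736  0.21937461] 0.06988824806505374 [4.16652074e-04 5.48125955e-06 8.12323251e-02]
```

View pics/wrist5.png

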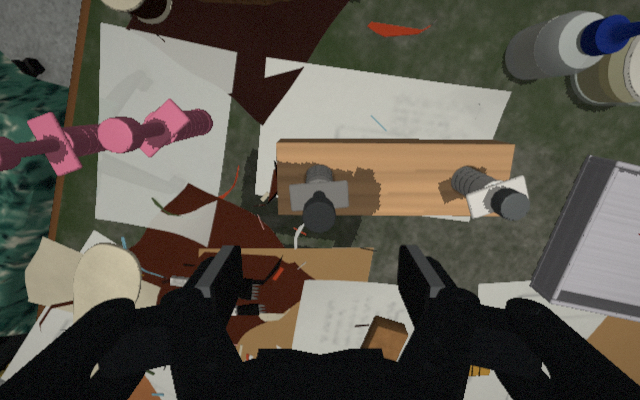

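The wrist view shows A's knob (319,212) centred between the open jaws (220 and 420), with the pink pair well to the left. I'll go down and grip.

Request:
play_rows(angular=[[0, 0, 0], [0, 0, 0], [0, 0, 0], [0, 0, 0], [0, 0, 0], [0, 0, 0], [0, 0, 0], [0, 0, 0], [0, 0, 0], [0, 0, 0]], slide=[[0.0004, 0, 0.025], [0.0004, 0, 0.05], [0.0004, 0, 0.07], [0.0004, 0, 0.08], [0.0004, 0, 0.08], [0.0004, 0, 0.08], [0.0004, 0, 0.08], [0.0004, 0, 0.08], [0.0004, 0, 0.08], [0.0004, 0, 0.08]], fingers=[0.07, 0.07, 0.07, 0.07, 0.01, 0.01, 0.01, 0.01, 0.01, 0.01], grip_force=60)

```text
t: 10.45
ee_pos: [0.5164, 0.175, 0.1303]
orientation: [0.985, 0.171, 0.001, 0.0]
contact_force: [-0.7, -0.2, 5.9]
grip_width: 0.0195
```

Run:
```python
from h import *
s=r.state();print(s['t'],s['ee_pos'],s['contact_force'],s['grip_width'])
snap('scene','scene6.png')
a=cv2.imread('pics/scene6.png');cv2.imwrite('pics/sc6.png',cv2.resize(a[160:290,240:360],None,fx=4.5,fy=4.5,interpolation=2))
```

```text
10.45 [0.51638373 0.17495018 0.13031736] [-0.72766006 -0.24864692  5.88900045] 0.019454320742131853
```

View pics/sc6.png

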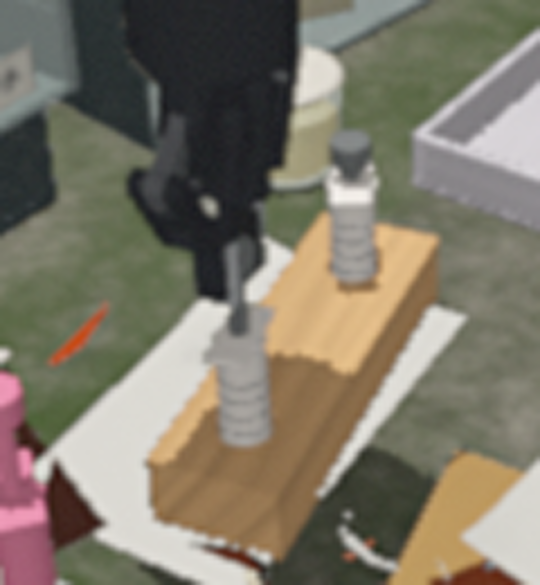

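The jaws hold the knob at 19.5 mm opening, with the syringe still in its socket. I'll lift and check it.

Request:
play_rows(angular=[[0, 0, 0], [0, 0, 0], [0, 0, 0], [0, 0, 0], [0, 0, 0], [0, 0, 0]], slide=[[0, 0, -0.008], [0, 0, -0.016], [0, 0, -0.025], [0, 0, -0.035], [0, 0, -0.045], [0, 0, -0.045]], fingers=[0.01, 0.01, 0.01, 0.01, 0.01, 0.01])

```text
t: 11.25
ee_pos: [0.5163, 0.1749, 0.1754]
orientation: [0.985, 0.171, 0.001, 0.0]
contact_force: [-0.8, 0.3, -0.4]
grip_width: 0.0198
```

Run:
```python
from h import *
s=r.state();print(s['t'],s['ee_pos'],s['contact_force'],s['grip_width'])
snap('scene','scene7.png')
a=cv2.imread('pics/scene7.png');cv2.imwrite('pics/sc7.png',cv2.resize(a[160:290,240:360],None,fx=4.5,fy=4.5,interpolation=2))
```

```text
11.25 [0.51627013 0.17489975 0.17544498] [-0.78754408  0.25833801 -0.42672475] 0.01983787476363394
```

View pics/sc7.png

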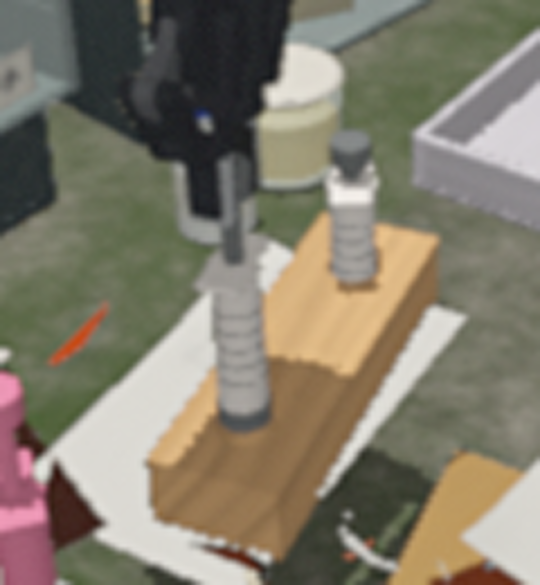

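The whole syringe rises with the knob; its foot is at (245,420), nearly out of the socket, and it hangs straight. I'll lift it over B and carry it above the tray.

Request:
play_rows(angular=[[0, 0, 0], [0, 0, 0], [0, 0, 0], [0, 0, 0], [0, 0, 0], [0, 0, 0], [0, 0, 0], [0, 0, 0], [0, 0, 0], [0, 0, 0], [0, 0, 0], [0, 0, 0], [0, 0, 0], [0, 0, 0], [0, 0, 0], [0, 0, 0], [0, 0, 0], [0, 0, 0], [0, 0, 0], [0, 0, 0]], slide=[[0, 0, -0.02], [0, 0, -0.045], [0, 0, -0.07], [0, 0, -0.095], [0, 0, -0.12], [0, 0, -0.14], [0, 0, -0.15], [-0.005, 0.02, -0.15], [-0.012, 0.05, -0.15], [-0.019, 0.083, -0.15], [-0.027, 0.116, -0.15], [-0.035, 0.15, -0.15], [-0.043, 0.183, -0.15], [-0.05, 0.216, -0.15], [-0.058, 0.25, -0.15], [-0.066, 0.283, -0.15], [-0.073, 0.311, -0.15], [-0.078, 0.333, -0.15], [-0.08, 0.343, -0.15], [-0.08, 0.343, -0.15]], fingers=[0.01, 0.01, 0.01, 0.01, 0.01, 0.01, 0.01, 0.01, 0.01, 0.01, 0.01, 0.01, 0.01, 0.01, 0.01, 0.01, 0.01, 0.01, 0.01, 0.01])

```text
t: 13.8
ee_pos: [0.5563, -0.1751, 0.3243]
orientation: [0.985, 0.171, -0.0, -0.0]
contact_force: [-0.1, 0.9, -1.3]
grip_width: 0.0198
```

Run:
```python
from h import *
s=r.state();print(s['t'],s['ee_pos'],s['contact_force'],s['grip_width'])
snap('scene','scene8.png')
a=cv2.imread('pics/scene8.png');cv2.imwrite('pics/sc8.png',cv2.resize(a[80:280,240:440],None,fx=3,fy=3,interpolation=2))
```

```text
13.8 [ 0.55628759 -0.17514468  0.3242663 ] [-0.14584398  0.92372555 -1.30802305] 0.019791452467072805
```

View pics/sc8.png

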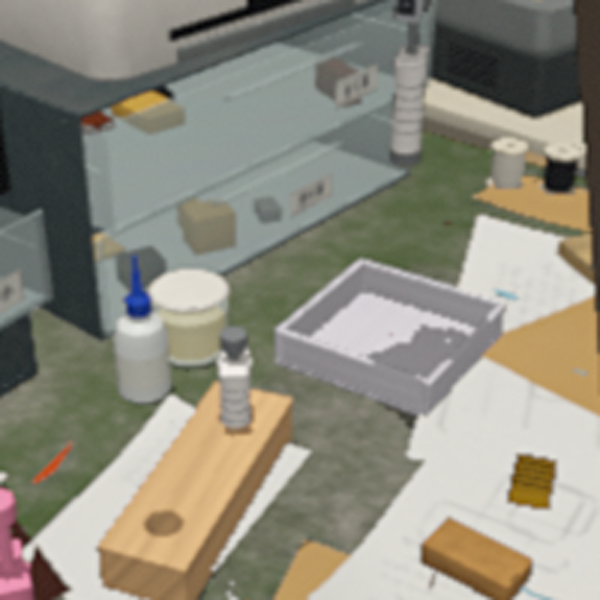

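The syringe hangs upright at (407,100) over the tray, its socket is empty at (163,522), and B is still standing home. I'll lower it.

Request:
play_rows(angular=[[0, 0, 0], [0, 0, 0], [0, 0, 0], [0, 0, 0], [0, 0, 0], [0, 0, 0], [0, 0, 0], [0, 0, 0]], slide=[[0.001, 0, 0.025], [0.001, 0, 0.055], [0.001, 0, 0.085], [0.001, 0, 0.115], [0.001, 0, 0.14], [0.001, 0, 0.16], [0.001, 0, 0.17], [0.001, 0, 0.17]], fingers=[0.01, 0.01, 0.01, 0.01, 0.01, 0.01, 0.01, 0.01])

```text
t: 14.85
ee_pos: [0.5572, -0.1742, 0.1545]
orientation: [0.985, 0.171, -0.0, -0.0]
contact_force: [-0.1, -0.1, -0.5]
grip_width: 0.0199
```

Run:
```python
from h import *
s=r.state();print(s['t'],s['ee_pos'],s['contact_force'],s['grip_width'])
snap('scene','scene9.png')
a=cv2.imread('pics/scene9.png');cv2.imwrite('pics/sc9.png',cv2.resize(a[120:240,310:430],None,fx=5,fy=5,interpolation=2))
```

```text
14.85 [ 0.55720014 -0.17419621  0.15447541] [-0.05204719 -0.14644884 -0.51848647] 0.01993033676303755
```

View pics/sc9.png

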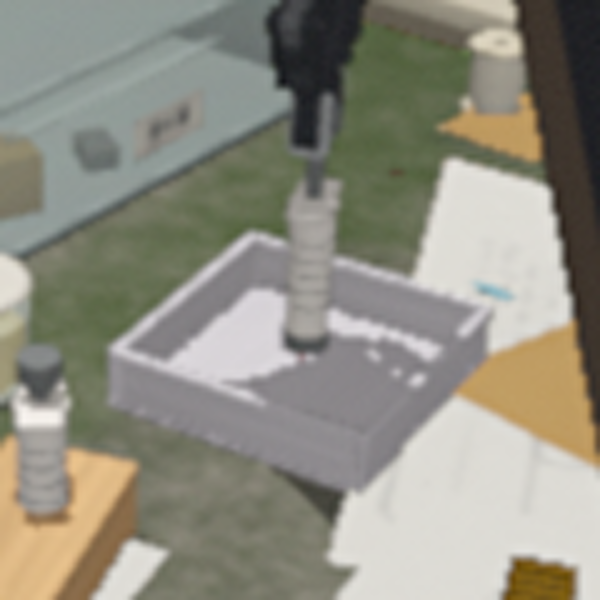

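The syringe is upright above the tray floor, with its foot at (307,340). I'll lower it in small steps until it touches.

Request:
play_rows(angular=[[0, 0, 0], [0, 0, 0], [0, 0, 0], [0, 0, 0]], slide=[[0, 0, 0.005], [0, 0, 0.01], [0, 0, 0.013], [0, 0, 0.015]], fingers=[0.01, 0.01, 0.01, 0.01])

```text
t: 15.4
ee_pos: [0.5572, -0.1748, 0.1394]
orientation: [0.985, 0.171, -0.0, 0.0]
contact_force: [1.1, 1.3, -1.5]
grip_width: 0.0195
```

Request:
play_rows(angular=[[0, 0, 0], [0, 0, 0]], slide=[[0, 0, 0.0015], [0, 0, 0.003]], fingers=[0.01, 0.01])

```text
t: 15.65
ee_pos: [0.5573, -0.1747, 0.1366]
orientation: [0.985, 0.171, 0.0, 0.0]
contact_force: [-0.2, -0.5, -1.0]
grip_width: 0.0196
```

Request:
play_rows(angular=[[0, 0, 0], [0, 0, 0]], slide=[[0, 0, 0.0015], [0, 0, 0.003]], fingers=[0.01, 0.01])

```text
t: 15.9
ee_pos: [0.5572, -0.1747, 0.1335]
orientation: [0.985, 0.171, 0.0, 0.0]
contact_force: [-0.0, 0.0, -1.4]
grip_width: 0.0203
```

Request:
play_rows(angular=[[0, 0, 0], [0, 0, 0]], slide=[[0, 0, 0.001], [0, 0, 0.002]], fingers=[0.01, 0.01])

```text
t: 16.15
ee_pos: [0.5574, -0.1748, 0.1319]
orientation: [0.985, 0.171, 0.0, 0.0]
contact_force: [-0.4, -0.0, 5.1]
grip_width: 0.0198
```

Request:
play_rows(angular=[[0, 0, 0], [0, 0, 0]], slide=[[0, 0, 0.001], [0, 0, 0.002]], fingers=[0.01, 0.01])

```text
t: 16.4
ee_pos: [0.5574, -0.1748, 0.1299]
orientation: [0.985, 0.171, 0.0, 0.0]
contact_force: [-0.8, 0.2, 4.7]
grip_width: 0.0196
```

Run:
```python
from h import *
s=r.state();print(s['t'],s['ee_pos'],s['contact_force'],s['grip_width'])
snap('scene','scene10.png')
a=cv2.imread('pics/scene10.png');cv2.imwrite('pics/sc10.png',cv2.resize(a[120:240,310:430],None,fx=5,fy=5,interpolation=2))
```

```text
16.4 [ 0.55740068 -0.17476884  0.12992487] [-0.76644814  0.19316369  4.67194361] 0.019623571279892074
```

View pics/sc10.png

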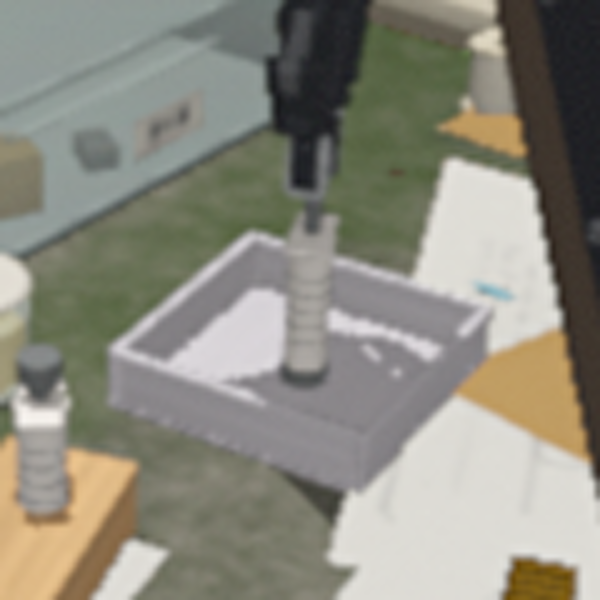

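The syringe stands on the tray floor (foot at (305,375)), with 5 N of contact. I'll open slowly, then rise.

Request:
play_rows(angular=[[0, 0, 0], [0, 0, 0], [0, 0, 0], [0, 0, 0], [0, 0, 0], [0, 0, 0], [0, 0, 0], [0, 0, 0]], slide=[[0, 0, 0], [0, 0, 0], [0, 0, 0], [0, 0, 0], [0, 0, 0], [0, 0, 0], [0, 0, 0], [0, 0, 0]], fingers=[0.022, 0.024, 0.028, 0.035, 0.05, 0.07, 0.07, 0.07])

```text
t: 17.45
ee_pos: [0.5572, -0.1747, 0.1296]
orientation: [0.985, 0.171, 0.0, 0.0]
contact_force: [-0.4, 0.3, -0.6]
grip_width: 0.0704
```

Request:
play_rows(angular=[[0, 0, 0], [0, 0, 0], [0, 0, 0], [0, 0, 0], [0, 0, 0], [0, 0, 0], [0, 0, 0]], slide=[[0, 0, -0.01], [0, 0, -0.03], [0, 0, -0.06], [0, 0, -0.1], [0, 0, -0.14], [0, 0, -0.16], [0, 0, -0.16]], fingers=[0.07, 0.07, 0.07, 0.07, 0.07, 0.07, 0.07])

```text
t: 18.32
ee_pos: [0.5575, -0.1748, 0.2915]
orientation: [0.985, 0.171, 0.001, 0.001]
contact_force: [0.6, -0.0, 0.0]
grip_width: 0.0699
```

Run:
```python
from h import *
s=r.state();print(s['t'],s['ee_pos'],s['contact_force'],s['grip_width'])
snap('scene','scene11.png')
a=cv2.imread('pics/scene11.png');cv2.imwrite('pics/sc11.png',cv2.resize(a[100:290,210:430],None,fx=3,fy=3,interpolation=2))
```

```text
18.325 [ 0.55748637 -0.17481727  0.29146791] [ 0.60402434 -0.01502244  0.02966688] 0.06991151937134187
```

View pics/sc11.png

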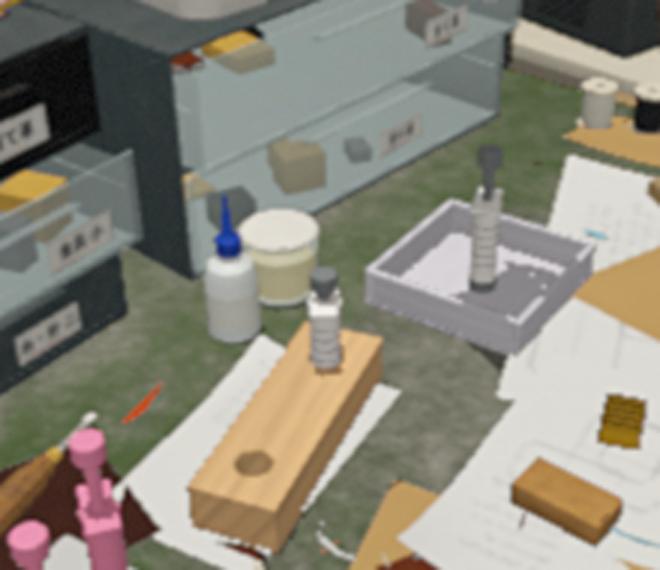

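A stands free in the tray at (483,240), and B stands in the rack with its knob low at (323,280). Last, a height check on B, then I'll hand in.

Run:
```python
from h import *
c=r.camera('scene')
K=c['intrinsics'];T=c['extrinsics'];R=c['range_z'];v,u=np.mgrid[0:400,0:640]
P=np.stack([(u-K[0,2])/K[0,0]*R,(v-K[1,2])/K[1,1]*R,R],-1)@T[:3,:3].T+T[:3,3]
for n,x,y in [('B',.5625,.0425),('A',.557,-.175)]:
    m=(np.hypot(P[...,0]-x,P[...,1]-y)<.02)&(P[...,2]<.2)&(P[...,2]>.02);print(n,np.percentile(P[m][:,2],[90,97,100]).round(4))
print(r.finish_job())
```

```text
B [0.1245 0.1262 0.127 ]
A [0.1447 0.1507 0.1524]
the job is handed in; nothing more can be done
None
```

The job is done and handed in. The clean syringe stands in the rack with its plunger home, and the clogged one is in the reject tray. It took about 18 s of the 64 s allowed.

- **Clean syringe (nearer the tray):** it ran at a flat 3 N or so all the way down, to a hard stop at 127 mm knob height, the predicted home position. The final depth reading also gave 127 mm, and it is still upright in its socket.
- **Clogged syringe (nearer the pink look-alikes):** the resistance climbed from 5.3 N to 7.4 N by about 9 mm, where I stopped, well short of half the stroke. I lifted it by its knob and set it upright near the centre of the tray. In the final picture it is still upright with the gripper clear of it. Its knob top reads about 152 mm, so the plunger is close to 5 mm in, within the 6 mm spring-back limit.

No check failed. The one odd reading was the gripper showing about 19.5 mm on the 22 mm knob, but the grip held throughout. I didn't touch the pink look-alikes.

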